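Spread the fresh castings in the curing tray and latch its gate

TASK

Get the curing tray ready to be carried to the oven: stand all the cat castings, the clustered ones and the ones still out on the bench, upright on the tray's floor, spread over the whole tray right into both end thirds, with at least 35 mm of clear air between any two of them. Then swing the tray's gate fully shut, and after that swing the hook down until it lies fully home over the pin on the gate. Leave everything else on the bench where it is.

Things in the scene. Friction and masses are not known exactly. Their poses are not given: they have to be found in the camera images.
- cat1: white casting of a sitting cat; all alike. Origin: centre of its underside, z up. Round foot 54 mm in diameter, tapering to 28 mm at 40 mm height; above it a round head 27 mm in diameter, upright-sided from 44 to 62 mm height (grip here, from any side), skull top 68 mm, soft ear points to 79 mm. About 120 g, low centre of mass. Starts in the cluster inside the tray; may be absent.
- cat2: white casting of a sitting cat; all alike. Origin: centre of its underside, z up. Round foot 54 mm in diameter, tapering to 28 mm at 40 mm height; above it a round head 27 mm in diameter, upright-sided from 44 to 62 mm height (grip here, from any side), skull top 68 mm, soft ear points to 79 mm. About 120 g, low centre of mass. Starts in the cluster inside the tray; may be absent.
- cat3: white casting of a sitting cat; all alike. Origin: centre of its underside, z up. Round foot 54 mm in diameter, tapering to 28 mm at 40 mm height; above it a round head 27 mm in diameter, upright-sided from 44 to 62 mm height (grip here, from any side), skull top 68 mm, soft ear points to 79 mm. About 120 g, low centre of mass. Starts in the cluster inside the tray; may be absent.
- cat4: white casting of a sitting cat; all alike. Origin: centre of its underside, z up. Round foot 54 mm in diameter, tapering to 28 mm at 40 mm height; above it a round head 27 mm in diameter, upright-sided from 44 to 62 mm height (grip here, from any side), skull top 68 mm, soft ear points to 79 mm. About 120 g, low centre of mass. Starts in the cluster inside the tray; may be absent.
- cat5: white casting of a sitting cat; all alike. Origin: centre of its underside, z up. Round foot 54 mm in diameter, tapering to 28 mm at 40 mm height; above it a round head 27 mm in diameter, upright-sided from 44 to 62 mm height (grip here, from any side), skull top 68 mm, soft ear points to 79 mm. About 120 g, low centre of mass. Starts on the bench to the left of the tray.
- cat6: white casting of a sitting cat; all alike. Origin: centre of its underside, z up. Round foot 54 mm in diameter, tapering to 28 mm at 40 mm height; above it a round head 27 mm in diameter, upright-sided from 44 to 62 mm height (grip here, from any side), skull top 68 mm, soft ear points to 79 mm. About 120 g, low centre of mass. Starts on the bench to the left of the tray.
- tray: curing tray, fixed: grey floor, three plywood walls, a wooden gate as fourth side. Origin: centre of its underside; own y along its length, x across (away from the robot), z up. Inside 210 mm (x -105 to 105) by 350 mm (y -175 to 175); floor 6 mm above the bench; walls at -x, +x, +y 8 mm thick, tops 35 mm above the bench. The -y end is closed by the gate only.
- tray_in (a point): centre of the tray's inner floor, axes as the tray's
- gate (a joint): angle of the tray's gate (rad): 0 = shut across the tray's -y end (hard stop); grows as its free (front) end swings out towards -y; at most 1.3. Upright stiff hinge (0.06 N m): stays where left. The gate is a wooden board 216 mm long, 10 mm thick, top 49 mm above the bench.
- gate_peg (a point): middle of the grip of the upright wooden peg on the gate's top edge: 16 mm in diameter, standing from 49 to 90 mm above the bench, this point at 70 mm; 170 mm from the hinge axis.
- gate_hinge (a point): point on the gate's upright hinge axis, 70 mm above the bench, at x 109, y -190 mm in the tray's frame. With the gate at angle a the peg stands at (-170 cos a, -170 sin a) mm from it along the tray's x and y.
- hook (a joint): angle of the steel latch hook on the outside of the tray's front (-x) wall (rad): 0 = lying level towards -y on the shut gate's steel pin, nose down behind the pin (hard stop); grows as it swings up, 1.57 = straight up, at most 2.2. Stiff pivot (0.06 N m): stays where left. Hook 110 mm long from its pivot, 8 mm thick, 12 mm high.
- hook_pivot (a point): point on the hook's level pivot axis (parallel to the tray's x), 52 mm above the bench, at x -160, y -95 mm in the tray's frame, in the plane of hook_knob.
- hook_knob (a point): grip point on the hook's black round knob: 13 mm in diameter, lying along the tray's x, sticking out 40 mm from the hook away from the tray (this point 20 mm clear of the hook); 80 mm from the pivot. At hook angle a it is (-80 cos a along the tray's y, 80 sin a up) mm from hook_pivot.
- disc_mould_a: bystander: shallow white round mould, 110 mm in diameter, 14 mm high; origin underside centre
- disc_mould_b: bystander: shallow white round mould, 120 mm in diameter, 14 mm high; origin underside centre
- tealight_mould: bystander: white ring-shaped mould with a centre post, 72 mm in diameter, 32 mm high; origin underside centre
- mixing_cup: bystander: black open mixing cup, 74 mm in diameter, 95 mm high; origin underside centre
- globe_mould: bystander: white globe-shaped mould, 110 mm in diameter, 85 mm high; origin underside centre
- paint_brush: bystander: paint brush lying near the robot, left; origin underside centre, lies along its x

How it is judged:
On the way, in this order (a step that is already met when the one before it is completed fails the run):
1. all castings stand spread in the tray (horizontal distance between cat1 and cat2 above 0.085 m and horizontal distance between each of cat1, cat2 and cat3 above 0.085 m and horizontal distance between each of cat1, cat2, cat3 and cat4 above 0.085 m and horizontal distance between each of cat1, cat2, cat3, cat4 and cat5 above 0.085 m and horizontal distance between each of cat1, cat2, cat3, cat4, cat5 and cat6 above 0.085 m and x of cat1 in the frame of tray_in between -0.1 and 0.1 m and y of cat1 in the frame of tray_in between -0.17 and 0.17 m and z of cat1 in the frame of tray_in between -0.006 and 0.006 m and angle between each of cat1, cat2, cat3, cat4, cat5, cat6's own z axis and vertical below 0.15 rad and linear speed of each of cat1, cat2, cat3, cat4, cat5, cat6 below 0.03 m/s and x of cat2 in the frame of tray_in between -0.1 and 0.1 m and y of cat2 in the frame of tray_in between -0.17 and 0.17 m and z of cat2 in the frame of tray_in between -0.006 and 0.006 m and x of cat3 in the frame of tray_in between -0.1 and 0.1 m and y of cat3 in the frame of tray_in between -0.17 and 0.17 m and z of cat3 in the frame of tray_in between -0.006 and 0.006 m and x of cat4 in the frame of tray_in between -0.1 and 0.1 m and y of cat4 in the frame of tray_in between -0.17 and 0.17 m and z of cat4 in the frame of tray_in between -0.006 and 0.006 m and x of cat5 in the frame of tray_in between -0.1 and 0.1 m and y of cat5 in the frame of tray_in between -0.17 and 0.17 m and z of cat5 in the frame of tray_in between -0.006 and 0.006 m and x of cat6 in the frame of tray_in between -0.1 and 0.1 m and y of cat6 in the frame of tray_in between -0.17 and 0.17 m and z of cat6 in the frame of tray_in between -0.006 and 0.006 m and y of any of cat1, cat2, cat3, cat4, cat5, cat6 in the frame of tray_in above 0.058 m and y of any of cat1, cat2, cat3, cat4, cat5, cat6 in the frame of tray_in below -0.058 m), for 0.2 s.
2. then the gate is swung shut while the hook is still up (value of joint gate below 0.05 rad and value of joint hook above 0.4 rad), for 0.2 s.
3. then the hook is swung down home over the pin of the shut gate (value of joint gate below 0.05 rad and value of joint hook below 0.07 rad), for 0.2 s.
At the end, for the whole second after the job is handed in: Every casting stands upright (0.15 rad) and still on the tray floor, inside the walls, centres 85 mm or more apart, at least one in each end third (over 58 mm from the middle along the tray's y); gate shut (within 0.05 rad), hook down (within 0.07 rad) (all of step 1 and all of step 3); the robot touches nothing.
It fails at once if a bystander is moved by more than 30 mm (distance of any of disc_mould_a, disc_mould_b, tealight_mould, mixing_cup, globe_mould, paint_brush from where it was at the start of the episode above 0.03 m).
Of cat1, cat2, cat3, cat4 only 3 to 4 are there at a start; the rules pass over those that are not, and their reading is None.
At some moment in a run one of cat1, cat2, cat3, cat4, cat5, cat6 may be knocked a few centimetres aside while the robot is not near it.
It also fails if it takes over 210 s, if anything falls off the work surface, if the arm or the gripper's body presses on something with over 40 N, if the wrist force passes 120 N, or if a joint passes its speed limit or range.

ROBOT

A 7-joint arm with a two-finger parallel gripper is mounted at the origin on the work surface. World frame = base frame: x ahead of the robot, y to its left, z up, the work surface at z = 0. Lengths are in m, angles in rad, forces in N, time in s.
With the tool pointing down it reaches from about 0.4 to 0.85 m from the base axis. Payload 10.4 kg.
Tool frame: the origin (TCP) lies on the front face of the gripper's body, between the roots of the fingers; the fingertips stand 73 mm ahead of it and the grasp point (between the pads) lies 54 mm ahead of it; x points along the fingers, y is the direction in which the jaws open and shut, and the axes are right-handed (so a half turn about x gives the same grasp; the last joint's range is limited). The gripper opens to 85 mm and grips with 20 to 120 N. Pads are 22 mm wide; open, the fingers measure 114 mm over their backs; the gripper's body (76 mm by 85 mm) begins 54 mm behind the grasp point. The pads swing forward as they close: fully open they stand 13 mm farther back than shut.
Start: joints at [-1.289, 0.332, -0.065, 1.46, 0.022, 1.35, -0.088], TCP at [0.188, 0.596, 0.304] pointing down, gripper open.
Joint ranges: [-2.6, 2.6], [-0.5, 2.12], [-1.47, 1.34], [0.16, 2.42], [-1.27, 4.41], [0.06, 2.06], [-2.6, 2.6]. Speed limits (rad/s): [2.22, 2.22, 2.79, 2.79, 3.14, 3.14, 3.14].

INTERFACE

Orientations are given as a unit quaternion [x, y, z, w].
In Python, from workcell import manip gives the robot as it stands. The module is installed in compiled form; this text tells all that it offers.
- The arm moves only by the tool arm_command, never from a script. Its argument "moves" is a list that holds one entry, the list of rows, each a list of 5 numbers: the closure, from 0 (fully open) to 1 (shut), then the shift along the tool's x, y, z in units of 25 mm (1.0 is 25 mm), then the turn about the tool's x in degrees. A call has 1 to 12 rows; each row shifts and turns the commanded pose from where the row before left it, along the tool's axes as they then stand; what a row does not reach is not made up. A row lasts 1/12 s, in which the tool goes at most 41.7 mm and 7.16 degrees, less where a joint would pass 70% of its speed; a pose out of reach is approached as far as the arm can. A call is refused whole if a number of a shift passes 1 or a number of a turn 7.16, either way. A call with a gripper value outside its range is refused whole. The fingers move at their own pace and stop on an object; "force" is the grip in N (left out, the last holds). Time passes only in rows, so rows that do not move let the fingers close. It gives the time, the measured TCP pose, the force and the opening at its end, in the units of the state.
- manip.get_obs(): the state, without advancing time (a new reading comes with each control period).
- manip.camera(name): name is "scene" or "top" or "wrist"; returns the picture (480x640x3 uint8, red, green, blue); there is no depth.
- manip.camera_info(name): a dict with "vfov" (degrees; the focal length in pixels is half the picture's height over the tangent of half this angle, whatever the lens; pixels are square), "cx", "cy" (the principal point, pixels), "dist_coeffs" ([k1, k2, p1, p2, k3] as OpenCV has them; the pictures are not rectified), "pose" (4x4, takes a point from camera to world coordinates). Camera axes: x right, y down, z forward; pixel columns grow to the right and rows downward; lengths in m; the calibration is good to about 2 mm. A picture is of the moment at which its call begins: read the wrist's pose just before it. camera_info takes no time and is no camera call; for the wrist camera it gives the pose at the moment of the call.
- manip.hand_in(): hands the job in, once; it reports no verdict.
Trained networks look in the newest picture that a camera, given by its name, has taken for a name from the list of things; names that differ only in an ending like _2 or _b are one class to them, and where a whole thing is asked for, a point or a joint stands for the part that bears it (a point fixed in the world has none). Each returns a list of dicts, best first, with "confidence" (0 to 1); they miss things now and then, are a little off and sometimes report something else, mostly with a low value. They report only what shows in the picture. A call takes as long as a camera call.
- manip.regions_of(query, camera): "mask" (480x640 bool, what is visible of it) and "rect" ([left, top, right, bottom] in pixels, round what is visible of it).
- manip.pinpoint(query, camera): "pixel" ([row, column] in pixels: a listed point, or the origin of a listed thing).
The state is a dict: "clock": time; "joint_pos": joint angles; "joint_velocities": joint speeds; "tau": joint torques, N m; "position": TCP position; "ee_rot": TCP orientation; "ft_force": force on the tool from outside, world axes, zero at the start; "torque": the same for the moment, N m; "grip_width": opening from 0.0 (shut) to 1.0 (fully open).
Only numpy, scipy, OpenCV 4.12 (cv2) and the standard library are available. Lean on these libraries where they do the work, as an engineer would, in place of code of your own. Each camera call takes 0.05 s, during which the arm holds its last target.

## Working session

There is one attempt and no reset: what is moved stays moved. The work goes in short steps, Python scripts to look and compute and a tool call to move; the robot and the scene stay as the last step left them, time stands still between calls to the robot, and variables do not carry over. Pictures are saved under pics/ and viewed, and the job is handed in when it is done.

Besides the shell and the picture viewer there is one more tool, called after "Request:" in YAML: its name, and indented under it one key for each argument. arm_command: Moves the arm, as the interface text tells. Its arguments: {"type":"object","properties":{"moves":{"type":"array","items":{"type":"array","items":{"type":"array","items":{"type":"number"}}}},"force":{"type":"number"}},"required":["moves"]}

```bash
mkdir -p pics; ls; python3 - <<'E'
from workcell import manip
import cv2
print(manip.get_obs())
for n in ["scene","top","wrist"]:
    i=manip.camera_info(n); print(n,i)
    im=manip.camera(n); cv2.imwrite(f"pics/a_{n}.png",im[:,:,::-1])
E
```

```text
pics
{'clock': 0.0, 'joint_pos': array([-1.2886239 ,  0.33289783, -0.06470936,  1.46093339,  0.02156606,
        1.34991901, -0.08845972]), 'joint_velocities': array([-7.67325829e-05,  1.30120186e-03,  1.53945273e-04,  9.59251158e-04,
       -2.31343362e-04,  1.10880077e-03,  1.70478037e-04]), 'tau': array([ 5.48429780e-04, -6.25458527e+01,  4.91993478e-02, -3.91593289e+01,
        1.60228007e-02,  1.00269145e-02, -2.17967460e-05]), 'position': array([0.18745241, 0.59593912, 0.30310345]), 'ee_rot': array([ 0.10680178,  0.69898318, -0.10782804,  0.69884834]), 'ft_force': array([ 0.12661767, -0.66255538, -0.24466276]), 'torque': array([-0.00330534,  0.00797243,  0.0136948 ]), 'grip_width': 1.0024925440451073}
scene {'vfov': 52.11004578126152, 'cx': 319.7081444306242, 'cy': 245.36166270806277, 'dist_coeffs': array([-0.07364848,  0.        ,  0.        ,  0.        ,  0.        ]), 'pose': array([[-0.14180696,  0.74846729, -0.64783292,  1.32452623],
       [ 0.98989192,  0.10866527, -0.09113641,  0.11077455],
       [ 0.00218432, -0.65420835, -0.75631122,  1.01032735],
       [ 0.       
[... 192 characters left out ...]
       ,  0.        ]), 'pose': array([[-0.02035641, -0.99546982,  0.09287331,  0.36039363],
       [-0.99973684,  0.02125   ,  0.00864271,  0.00430709],
       [-0.01057711, -0.09267294, -0.99564042,  1.60847118],
       [ 0.        ,  0.        ,  0.        ,  1.        ]])}
wrist {'vfov': 66.09592173643134, 'cx': 312.5574294506278, 'cy': 242.46401210277782, 'dist_coeffs': array([0.00926786, 0.        , 0.        , 0.        , 0.        ]), 'pose': array([[ 0.30025931,  0.90783736,  0.29270406,  0.1122858 ],
       [ 0.95385571, -0.28515927, -0.09403974,  0.6204454 ],
       [-0.00190552,  0.30743375, -0.95156758,  0.37175713],
       [ 0.        ,  0.        ,  0.        ,  1.        ]])}
```

View pics/a_top.png

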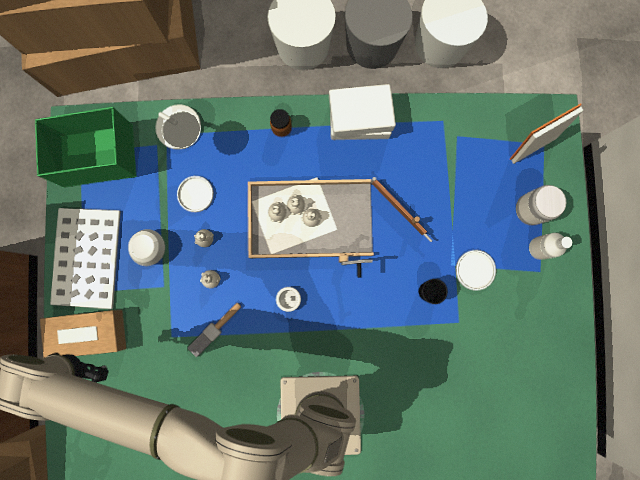

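View pics/a_scene.png

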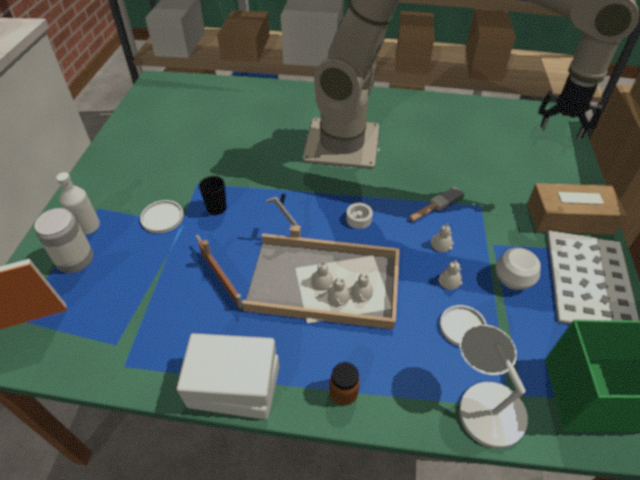

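```bash
cat > h.py <<'E'
from workcell import manip
import numpy as np, cv2
from scipy.spatial.transform import Rotation as R
def K(i):
    f=240/np.tan(np.radians(i['vfov'])/2); return np.array([[f,0,i['cx']],[0,f,i['cy']],[0,0,1]])
def world(px,z,info):
    """px=(col,row)"""
    u=cv2.undistortPoints(np.array([[px]],float),K(info),info['dist_coeffs'])[0,0]
    T=info['pose']; d=T[:3,:3]@np.array([u[0],u[1],1]); o=T[:3,3]
    return o+d*(z-o[2])/d[2]
def proj(P,info):
    T=np.linalg.inv(info['pose']); P=np.atleast_2d(P).astype(float)
    r,_=cv2.Rodrigues(T[:3,:3]); return cv2.projectPoints(P,r,T[:3,3],K(info),info['dist_coeffs'])[0][:,0]
def save(im,name): cv2.imwrite('pics/'+name,im[:,:,::-1])
E
python3 - <<'E'
from h import *
manip.camera('top'); manip.camera('scene')
for cam in ['top','scene']:
    i=manip.camera_info(cam)
    for q,z in [('cat1',0.),('tray',0),('gate_peg',.07),('gate_hinge',.07),('hook_knob',.12),('hook_pivot',.052),('mixing_cup',0),('tealight_mould',0)]:
        for d in manip.pinpoint(q,cam):
            r,c=d['pixel']; zz=z
            print(cam,q,round(d['confidence'],2),np.round([c,r],1),np.round(world((c,r),z,i),4))
im=manip.camera('top')[150:330,150:500]; save(cv2.resize(im,None,fx=2.28,fy=2.28,interpolation=cv2.INTER_CUBIC),'b_top.png')
E
```

```text
top cat1 0.85 [210.1 279.1] [0.4096 0.3197 0.    ]
top cat1 0.73 [206.4 236.1] [0.5393 0.3304 0.    ]
top cat1 0.64 [308.9 217.5] [0.5887 0.0202 0.    ]
top cat1 0.62 [297.1 205.4] [0.6263 0.055  0.    ]
top cat1 0.55 [278.9 208.4] [0.6184 0.11   0.    ]
top tray 0.21 [475.9 271.4] [ 0.4153 -0.4787  0.    ]
top gate_peg 0.77 [414.4 221. ] [ 0.5624 -0.2841  0.07  ]
top gate_peg 0.71 [206.1 236.9] [0.5292 0.3171 0.07  ]
top hook_knob 0.68 [359.1 267.2] [ 0.4306 -0.1165  0.12  ]
top hook_knob 0.61 [276.7 211.3] [0.5911 0.1084 0.12  ]
top hook_knob 0.45 [153.2 249.9] [0.4904 0.4578 0.12  ]
top hook_pivot 0.77 [344.6 269.5] [ 0.4281 -0.0801  0.052 ]
top mixing_cup 0.62 [426.2 292.6] [ 0.3559 -0.3248  0.    ]
top tealight_mould 0.63 [289.7 298.9] [0.3465 0.0821 0.    ]
top tealight_mould 0.53 [277.7 208.1] [0.6194 0.1136 0.    ]
scene cat1 0.97 [339.7 300.4] [0.6309 0.0638 0.    ]
scene cat1 0.95 [440.4 247.9] [0.4209 0.3156 0.    ]
scene cat1 0.88 [361.9 291.9] [0.5972 0.1162 0.    ]
scene cat1 0.68 [322.4 285.5] [0.5917 0.0149 0.    ]
scene cat1 0.64 [450.6 278.1] [0.5213 0.3402 0.    ]
scene tray 0.5 [204.4 246. ] [ 0.5066 -0.3219  0.    ]
scene gate_peg 0.84 [204.2 244. ] [ 0.5568 -0.2944  0.07  ]
scene gate_hinge 0.73 [236.6 289.2] [ 0.6824 -0.1769  0.07  ]
scene gate_hinge 0.18 [431.3 208.3] [0.3433 0.2794 0.07  ]
scene hook_knob 0.7 [281.6 199.7] [ 0.4202 -0.1173  0.12  ]
scene hook_pivot 0.72 [283.5 200.2] [ 0.3523 -0.1291  0.052 ]
scene hook_pivot 0.61 [298.  218.5] [ 0.4168 -0.0766  0.052 ]
scene mixing_cup 0.73 [218.6 208.6] [ 0.3611 -0.3232  0.    ]
scene tealight_mould 0.89 [361.  215.4] [0.3293 0.0904 0.    ]
scene tealight_mould 0.19 [205.9 248.2] [ 0.5136 -0.3155  0.    ]
```

View pics/b_top.png

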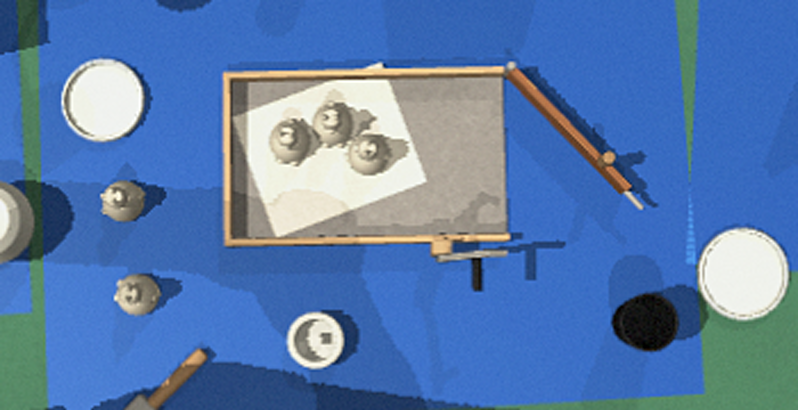

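```bash
cat > fit.py <<'E'
from h import *
from scipy.optimize import least_squares
i=manip.camera_info('top')
def Tw(p,P):
    P=np.atleast_2d(P).astype(float); c,s=np.cos(p[2]),np.sin(p[2])
    return np.c_[p[0]+c*P[:,0]-s*P[:,1],p[1]+s*P[:,0]+c*P[:,1],P[:,2]]
E
python3 - <<'E'
from fit import *
for px,z in [((248.2,182),.035),((248.7,257.5),.035),((374.1,179.4),.06),((416.7,219.3),.09)]: print(world(px,z,i))
pts=[(.113,.183,.035),(-.113,.183,.035),(.109,-.190,.06)]
px=np.array([(248.2,182),(248.7,257.5),(374.1,179.4)])
s=least_squares(lambda p:(proj(Tw(p,pts),i)-px).ravel(),[.56,.02,0]); p=s.x;print(p,s.fun)
for px_,z in [((248.2,182),.035),((416.7,219.3),.09)]: print(np.round(Tw([0,0,0],world(px_,z,i)),3))
c,sn=np.cos(p[2]),np.sin(p[2])
pk=world((416.7,219.3),.09,i)-np.r_[p[:2],0]; l=np.array([c*pk[0]+sn*pk[1],-sn*pk[0]+c*pk[1]])-[.109,-.19];print(l,np.hypot(*l),np.arctan2(-l[1],-l[0]))
a=np.arctan2(-l[1],-l[0])
im=manip.camera('top')[:,:,::-1].copy()
im=cv2.resize(im[150:330,150:500],None,fx=2.28,fy=2.28,interpolation=cv2.INTER_CUBIC)
def dr(P,col,closed=False):
    q=((proj(Tw(p,P),i)-150+.5)*2.28).astype(int); cv2.polylines(im,[q],closed,col,1)
dr([(.113,.183,.035),(-.113,.183,.035),(-.113,-.175,.035),(.113,-.175,.035)],(0,255,255),True)
dr([(.105,.175,.006),(-.105,.175,.006),(-.105,-.175,.006),(.105,-.175,.006)],(0,255,0),True)
dr([(.109,-.19,.07),(.109-.17*np.cos(a),-.19-.17*np.sin(a),.07)],(0,0,255))
for h in (1.2,1.57,1.9): dr([(-.16,-.095,.052),(-.16,-.095-.08*np.cos(h),.052+.08*np.sin(h))],(255,0,255))
cv2.imwrite('pics/c.png',im)
np.save('tray.npy',p)
E
```

```text
[0.69432695 0.19800258 0.035     ]
[0.46966809 0.19839056 0.035     ]
[ 0.6884747 -0.1728681  0.06     ]
[ 0.56449959 -0.28717542  0.09      ]
[ 0.58094262  0.01599851 -0.00416525] [-0.17617664 -0.11993821 -0.36273593  0.33549102  0.5333794  -0.23685456]
[[0.694 0.198 0.035]]
[[ 0.564 -0.287  0.09 ]]
[-0.1241801  -0.11323979] 0.1680593570661318 0.7393507654371023
```

View pics/c.png

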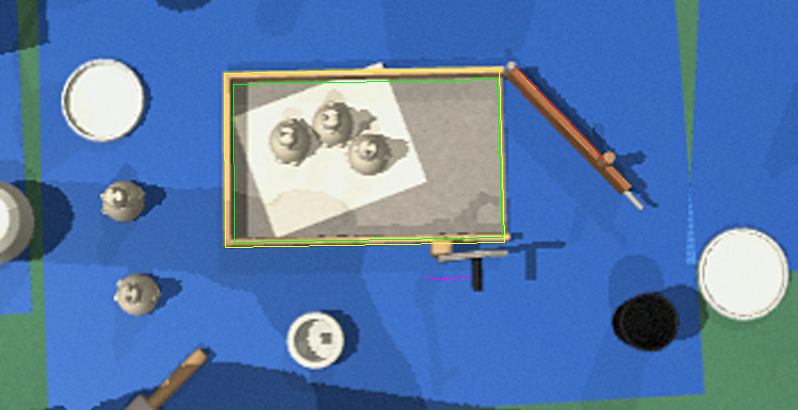

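```bash
python3 - <<'E'
from h import *
o=manip.get_obs(); m=R.from_quat(o['ee_rot']).as_matrix(); print(np.round(m,4)); 
save(manip.camera('wrist'),'w0.png')
T=manip.camera_info('wrist')['pose']; print(np.round(m.T@(T[:3,3]-o['position']),4)); print(np.round(m.T@T[:3,:3],3))
E
```

```text
[[-0.000e+00  3.001e-01  9.539e-01]
 [ 1.000e-04  9.539e-01 -3.001e-01]
 [-1.000e+00  1.000e-04 -0.000e+00]]
[-0.0686  0.0007 -0.0791]
[[ 0.001 -0.307  0.952]
 [ 1.    -0.    -0.001]
 [ 0.     0.952  0.307]]
```

View pics/w0.png

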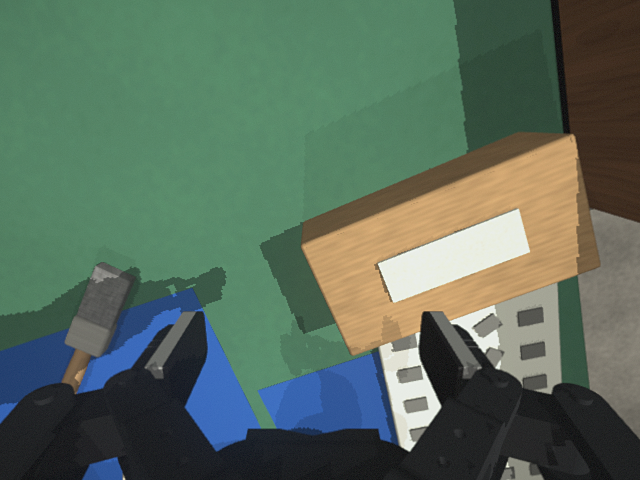

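Request:
arm_command:
  moves:
    - [[0, 0, 0, 0, -5.82], [0, 0, 0, 0, -5.82], [0, 0, 0, 0, -5.82], [0, 0, -0.5, 0.46, 0], [0, 0, -1, 0.92, 0], [0, 0, -1, 0.92, 0], [0, 0, -1, 0.92, 0], [0, 0, -1, 0.92, 0], [0, 0, -1, 0.92, 0], [0, 0, -1, 0.92, 0], [0, 0, -1, 0.92, 0], [0, 0, -1, 0.92, 0]]

```text
clock: 2.2
position: [0.384, 0.3823, 0.3042]
ee_rot: [0.0, 0.707, 0.0, 0.707]
ft_force: [0.5, 0.6, -0.5]
grip_width: 1.002
```

Request:
arm_command:
  moves:
    - [[0, 0, -1, 0.92, 0], [0, 0, -1, 0.92, 0], [0, 0, -0.3, 0.3, 0], [0, 0, 0, 0, 0], [0, 0, 0, 0, 0]]

```text
clock: 2.62
position: [0.4365, 0.3262, 0.3039]
ee_rot: [0.001, 0.707, -0.0, 0.707]
ft_force: [-0.2, -0.9, -0.2]
grip_width: 0.997
```

```bash
cat >> h.py <<'E'
def look(cam='wrist',q='cat1',z=0.,name=None):
    i=manip.camera_info(cam); im=manip.camera(cam).copy(); out=[]
    for d in manip.pinpoint(q,cam):
        r,c=d['pixel']; w=world((c,r),z,i); out.append(w); print(cam,q,round(d['confidence'],2),np.round([c,r]),np.round(w,4))
        cv2.drawMarker(im,(int(c),int(r)),(255,0,0),0,12)
    if name: save(im,name)
    return out,i
E
python3 - <<'E'
from h import *
o=manip.get_obs(); print(o['clock'],o['position'],np.round(R.from_quat(o['ee_rot']).as_matrix(),3),o['joint_pos'])
look(name='w1.png')
E
```

```text
2.6167 [0.43652606 0.32623866 0.303941  ] [[-0.     0.001  1.   ]
 [ 0.     1.    -0.001]
 [-1.     0.    -0.   ]] [-0.83254503  0.15278785  0.11927825  1.68242913 -0.01919874  1.30735237
  0.86014293]
wrist cat1 0.89 [ 39. 333.] [0.5861 0.0138 0.    ]
wrist cat1 0.66 [131. 350.] [0.6094 0.1152 0.    ]
wrist cat1 0.64 [324. 288.] [0.5303 0.3392 0.    ]
wrist cat1 0.63 [ 84. 362.] [0.6252 0.0576 0.    ]
wrist cat1 0.62 [309. 177.] [0.4088 0.3231 0.    ]
```

View pics/w1.png

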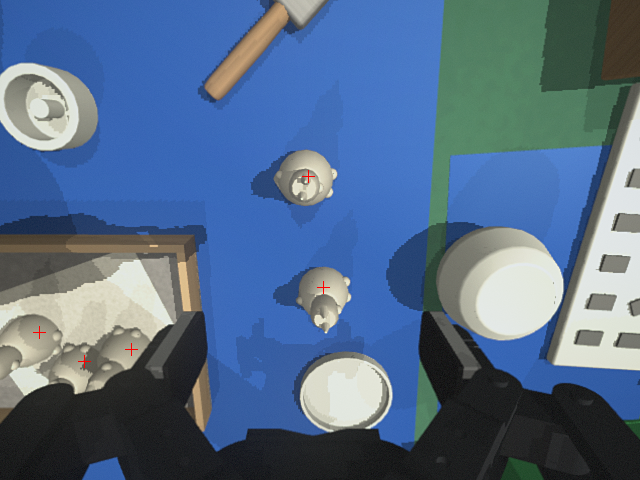

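```bash
cat >> h.py <<'E'
_t=np.linspace(0,2*np.pi,32,endpoint=False)
PROF=[(0,.027),(.01,.0265),(.04,.014),(.044,.0135),(.062,.0135),(.068,.006)]
def sil(x,y,z0,info):
    m=np.zeros((480,640),np.uint8); prev=None
    for z,r in PROF:
        P=np.c_[x+r*np.cos(_t),y+r*np.sin(_t),np.full(32,z0+z)]; q=proj(P,info)
        if prev is not None: cv2.fillConvexPoly(m,cv2.convexHull(np.round(np.r_[prev,q]*8).astype(np.int32)),1,cv2.LINE_8,3)
        prev=q
    return m
def fitcat(cam,x,y,z0,masks,info):
    from scipy.optimize import minimize
    best=None
    s0=sil(x,y,z0,info)
    M=max(masks,key=lambda m:(m&(s0>0)).sum())
    def c(p):
        s=sil(p[0],p[1],z0,info)>0; return 1-(s&M).sum()/max(1,(s|M).sum())
    r=minimize(c,[x,y],method='Nelder-Mead',options=dict(initial_simplex=[[x,y],[x+.006,y],[x,y+.006]],xatol=2e-4,fatol=1e-4))
    return r.x,1-r.fun
E
cat > t.py <<'E'
from h import *
import sys
for cam in sys.argv[1:]:
    i=manip.camera_info(cam); im=manip.camera(cam).copy()
    pp=[d for d in manip.pinpoint('cat1',cam) if d['confidence']>.3]; ms=[d['mask'] for d in manip.regions_of('cat1',cam) if d['confidence']>.3]
    for d in pp:
        r,c=d['pixel']; w=world((c,r),0,i); z0=.006 if .46<w[0]<.7 and -.17<w[1]<.2 else 0.; w=world((c,r),z0,i)
        x,iou=fitcat(cam,w[0],w[1],z0,ms,i); print(cam,z0,np.round(w[:2],4),np.round(x,4),round(iou,3))
        cs,_=cv2.findContours(sil(*x,z0,i),cv2.RETR_EXTERNAL,cv2.CHAIN_APPROX_NONE); cv2.drawContours(im,cs,-1,(255,0,0),1)
    save(im,'fit_%s_%d.png'%(cam,manip.get_obs()['clock']*100))
E
python3 t.py wrist top scene; ls pics
```

```text
wrist 0.0 [0.5317 0.3375] [0.5324 0.3382] 0.923
wrist 0.0 [0.4104 0.3192] [0.4091 0.3196] 0.937
wrist 0.006 [0.5843 0.0177] [0.585  0.0151] 0.967
wrist 0.006 [0.6045 0.1159] [0.6015 0.1152] 0.691
wrist 0.006 [0.6212 0.0631] [0.6219 0.0597] 0.542
top 0.0 [0.5396 0.3285] [0.535  0.3393] 0.914
top 0.006 [0.588  0.0136] [0.588  0.0144] 0.932
top 0.006 [0.6197 0.1168] [0.6059 0.1164] 0.932
top 0.0 [0.4076 0.3215] [0.4084 0.3199] 0.874
top 0.006 [0.6293 0.0569] [0.6276 0.0604] 0.904
scene 0.006 [0.6258 0.0587] [0.623  0.0592] 0.926
scene 0.006 [0.5943 0.0099] [0.583  0.0128] 0.9
scene 0.006 [0.602  0.1132] [0.6035 0.1144] 0.944
scene 0.0 [0.4152 0.3201] [0.4048 0.3175] 0.862
scene 0.0 [0.5287 0.3387] [0.5289 0.3379] 0.929
scene 0.0 [ 0.3664 -0.3341] [ 0.3664 -0.3341] 0.0
scene 0.0 [0.3252 0.0793] [0.3535 0.0824] 0.681
a_scene.png
a_top.png
a_wrist.png
b_top.png
c.png
fit_scene_316.png
fit_top_301.png
fit_wrist_286.png
w0.png
w1.png
```

Request:
arm_command:
  moves:
    - [[0, 0.3, 0.1, 0.77, 0], [0, 0.4, 0.1, 0.77, 0], [0, 0.4, 0.1, 0.77, 0], [0, 0.4, 0.1, 0.77, 0], [0, 0.5, 0.1, 0.77, 0], [0.2, 0.9, 0, 0, 0], [0.2, 1, 0, 0, 0], [0.2, 1, 0, 0, 0], [0.2, 1, 0, 0, 0], [0.2, 1, 0, 0, 0], [0.2, 0.8, 0, 0, 0], [0.2, 0, 0, 0, 0]]
  force: 25

```text
clock: 4.17
position: [0.5307, 0.3375, 0.1069]
ee_rot: [-0.002, 0.709, -0.001, 0.705]
ft_force: [-1.3, -0.6, -1.3]
grip_width: 0.797
```

Request:
arm_command:
  moves:
    - [[0.4, 0, 0, 0, 0], [0.8, 0, 0, 0, 0], [0.8, 0, 0, 0, 0], [0.8, 0, 0, 0, 0], [0.8, 0, 0, 0, 0], [0.8, 0, 0, 0, 0]]

```text
clock: 4.67
position: [0.5337, 0.3391, 0.1131]
ee_rot: [0.001, 0.706, 0.001, 0.708]
ft_force: [-0.3, -0.7, 7.0]
grip_width: 0.304
```

Request:
arm_command:
  moves:
    - [[0.8, -0.5, 0, 0, 0], [0.8, -0.9, 0, 0, 0], [0.8, -1, 0, 0, 0], [0.8, -1, 0, 0, 0], [0.8, -0.9, 0, 0, 0], [0.8, 0, -0.5, 0, 0], [0.8, 0, -0.9, -0.1, 0], [0.8, 0, -0.9, -0.1, 0], [0.8, 0, -0.9, -0.1, 0], [0.8, 0, -0.9, -0.1, 0], [0.8, 0, -0.9, -0.1, 0], [0.8, 0, -0.9, -0.1, 0]]

```text
clock: 5.67
position: [0.5172, 0.1896, 0.2192]
ee_rot: [0.0, 0.707, -0.0, 0.707]
ft_force: [-1.2, 0.2, -1.1]
grip_width: 0.304
```

Request:
arm_command:
  moves:
    - [[0.8, 0, -0.9, -0.1, 0], [0.8, 0, -0.9, -0.1, 0], [0.8, 0, -0.4, -0.1, 0], [0.8, 0, 0, 0, 0], [0.8, 0, 0, 0, 0]]

```text
clock: 6.08
position: [0.5102, 0.1365, 0.2192]
ee_rot: [0.0, 0.707, 0.0, 0.707]
ft_force: [0.2, 0.8, -0.8]
grip_width: 0.307
```

```bash
cat > s.py <<'E'
from h import *
import sys
o=manip.get_obs(); print(o['clock'],np.round(o['position'],4),np.round(R.from_quat(o['ee_rot']).as_matrix(),3).tolist(),o['grip_width'])
for c in sys.argv[1:]: save(manip.camera(c),'s_%s_%d.png'%(c,o['clock']*100)); print('s_%s_%d.png'%(c,o['clock']*100))
E
python3 s.py wrist
```

```text
6.0833 [0.5102 0.1365 0.2192] [[0.0, 0.001, 1.0], [0.001, 1.0, -0.001], [-1.0, 0.001, 0.0]] 0.30676076697521815
s_wrist_608.png
```

View pics/s_wrist_608.png

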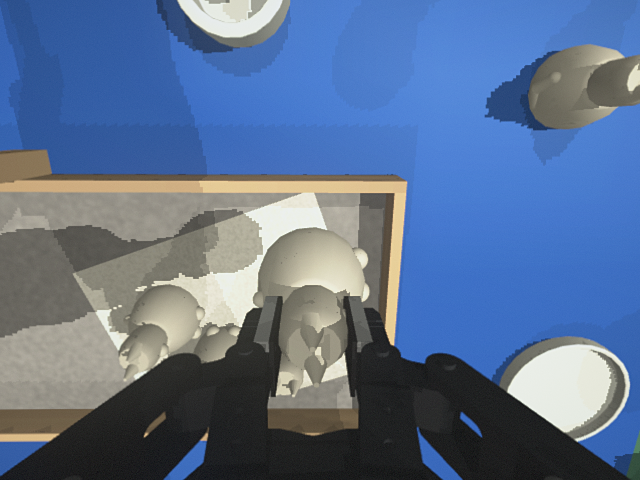

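Request:
arm_command:
  moves:
    - [[0.8, 0.6, 0, 0, 0], [0.8, 0.9, 0, 0, 0], [0.8, 0.9, 0, 0, 0], [0.8, 0.8, 0, 0, 0], [0.8, 0.5, 0, 0, 0], [0.8, 0.25, 0, 0, 0], [0.8, 0, 0, 0, 0], [0.8, 0, 0, 0, 0], [0.4, 0, 0, 0, 0], [0.4, 0, 0, 0, 0], [0.4, 0, 0, 0, 0], [0.4, 0, 0, 0, 0]]

```text
clock: 7.13
position: [0.5104, 0.1365, 0.1205]
ee_rot: [0.0, 0.707, 0.0, 0.707]
ft_force: [-0.3, -0.1, 0.1]
grip_width: 0.601
```

Request:
arm_command:
  moves:
    - [[0.4, -0.5, 0, 0, 0], [0.4, -1, 0, 0, 0], [0.4, -1, 0, 0, 0], [0.4, -1, 0, 0, 0], [0.4, -1, 0, 0, 0], [0.4, -1, 0, 0, 0], [0.4, -1, 0, 0, 0], [0.4, 0, 0, 0, 0], [0.4, 0, 0, 0, 0]]

```text
clock: 7.88
position: [0.5108, 0.1364, 0.2841]
ee_rot: [0.001, 0.706, 0.001, 0.708]
ft_force: [-0.8, -0.1, -0.2]
grip_width: 0.599
```

```bash
python3 s.py; python3 t.py wrist scene top|grep -v 0.0$
```

```text
7.8833 [0.5108 0.1364 0.2841] [[0.003, 0.0, 1.0], [0.001, 1.0, -0.0], [-1.0, 0.001, 0.003]] 0.5987500362913653
wrist 0.006 [0.5087 0.139 ] [0.5086 0.138 ] 0.932
wrist 0.006 [0.5858 0.0182] [0.586  0.0148] 0.919
wrist 0.0 [0.4104 0.3181] [0.4082 0.3207] 0.947
wrist 0.006 [0.6049 0.1166] [0.6031 0.1175] 0.938
wrist 0.006 [0.6251 0.0618] [0.6227 0.0617] 0.281
scene 0.006 [0.6028 0.1165] [0.6017 0.1153] 0.919
scene 0.006 [0.624  0.0603] [0.6256 0.0583] 0.935
scene 0.006 [0.5086 0.1415] [0.5061 0.1356] 0.948
scene 0.0 [0.4081 0.3161] [0.4047 0.3183] 0.932
top 0.006 [0.6106 0.1142] [0.6092 0.114 ] 0.754
top 0.006 [0.6211 0.0567] [0.6268 0.0595] 0.939
top 0.006 [0.5881 0.0175] [0.5879 0.0135] 0.931
top 0.0 [0.4099 0.3188] [0.4115 0.3208] 0.945
```

Request:
arm_command:
  moves:
    - [[0.4, 0, 0, 0, -7.16], [0.4, 0, 0, 0, -7.16], [0.4, 0, 0, 0, -7.16], [0.4, 0, 0, 0, -7.16], [0.4, 0, 0, 0, -7.16], [0.4, 0, 0, 0, -7.16], [0.4, 0, 0, 0, -7.16], [0.4, 0, 0, 0, -7.16], [0.4, 0, 0, 0, -7.16], [0.4, 0, 0, 0, -7.16], [0.4, 0, 0, 0, -7.16], [0.4, 0, 0, 0, 0]]

```text
clock: 9.33
position: [0.5101, 0.1364, 0.2825]
ee_rot: [-0.448, 0.547, 0.448, 0.547]
ft_force: [0.2, 0.9, -0.8]
grip_width: 0.602
```

Request:
arm_command:
  moves:
    - [[0.4, 0, -0.85, -0.35, 0], [0.4, 0, -0.85, -0.35, 0], [0.4, 0, -0.85, -0.35, 0], [0.4, 0, -0.85, -0.35, 0], [0.4, 0, -0.85, -0.35, 0], [0.4, 0, -0.85, -0.35, 0], [0.4, 0, 0, 0, 0], [0.4, 0, 0, 0, 0]]

```text
clock: 10.0
position: [0.6038, 0.0734, 0.2802]
ee_rot: [-0.449, 0.549, 0.447, 0.544]
ft_force: [-0.3, 0.6, 0.2]
grip_width: 0.601
```

```bash
python3 s.py;python3 t.py wrist; ls pics|tail -3
```

```text
10.0 [0.6038 0.0734 0.2802] [[-0.004, -0.981, 0.196], [-0.007, 0.196, 0.981], [-1.0, 0.002, -0.007]] 0.601048435587479
wrist 0.006 [0.5075 0.1356] [0.508  0.1379] 0.944
wrist 0.006 [0.6037 0.1148] [0.604  0.1178] 0.937
wrist 0.0 [0.4104 0.32  ] [0.4062 0.317 ] 0.217
wrist 0.006 [0.5844 0.0171] [0.5844 0.0171] 0.0
wrist 0.006 [0.6217 0.0595] [0.6247 0.0611] 0.934
s_wrist_608.png
w0.png
w1.png
```

Request:
arm_command:
  moves:
    - [[0.4, 0, -0.46, -0.17, 0], [0.4, 0, -0.46, -0.17, 0], [0.4, 0.5, 0, 0, 0], [0.4, 1, 0, 0, 0], [0.4, 1, 0, 0, 0], [0.4, 1, 0, 0, 0], [0.4, 1, 0, 0, 0], [0.4, 0, 0, 0, 0], [0.4, 0, 0, 0, 0]]

```text
clock: 10.9
position: [0.6225, 0.0624, 0.1679]
ee_rot: [-0.45, 0.549, 0.448, 0.543]
ft_force: [0.3, -0.2, 1.4]
grip_width: 0.599
```

```bash
python3 s.py wrist
```

```text
10.9 [0.6225 0.0624 0.1679] [[-0.005, -0.981, 0.192], [-0.007, 0.192, 0.981], [-1.0, 0.003, -0.008]] 0.5994256479341172
s_wrist_1090.png
```

View pics/s_wrist_1090.png

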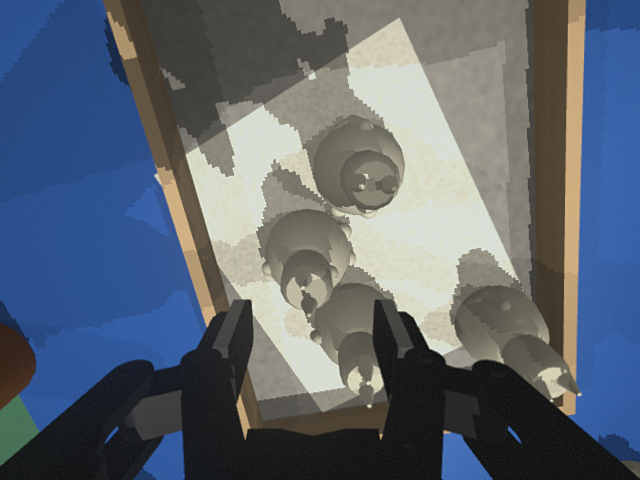

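Request:
arm_command:
  moves:
    - [[0.4, 0.5, -0.09, -0.06, 0], [0.4, 0.8, 0, 0, 0], [0.4, 0.5, 0, 0, 0], [0.4, 0.24, 0, 0, 0], [0.4, 0, 0, 0, 0], [0.8, 0, 0, 0, 0], [0.8, 0, 0, 0, 0], [0.8, 0, 0, 0, 0], [0.8, 0, 0, 0, 0], [0.8, 0, 0, 0, 0]]

```text
clock: 11.78
position: [0.6262, 0.0595, 0.119]
ee_rot: [-0.451, 0.548, 0.447, 0.545]
ft_force: [-0.3, 0.2, 5.5]
grip_width: 0.304
```

Request:
arm_command:
  moves:
    - [[0.8, -0.5, 0, 0, 0], [0.8, -0.9, 0, 0, 0], [0.8, -1, 0, 0, 0], [0.8, -1, 0, 0, 0], [0.8, -0.6, 0, 0, 0], [0.8, -0.3, 0, 0, 0], [0.8, 0, 0, 0, 0]]

```text
clock: 12.37
position: [0.6265, 0.0602, 0.2276]
ee_rot: [-0.451, 0.548, 0.447, 0.545]
ft_force: [-0.6, 0.9, -1.2]
grip_width: 0.305
```

```bash
python3 s.py wrist scene; python3 t.py scene
```

```text
12.3667 [0.6265 0.0602 0.2276] [[0.001, -0.981, 0.194], [-0.007, 0.194, 0.981], [-1.0, -0.002, -0.007]] 0.3047478733428224
s_wrist_1236.png
s_scene_1236.png
scene 0.006 [0.5063 0.1431] [0.5047 0.1349] 0.903
scene 0.006 [0.6059 0.116 ] [0.6023 0.115 ] 0.917
scene 0.0 [0.4127 0.3095] [0.4127 0.3095] 0.0
scene 0.006 [0.5386 0.0544] [0.5419 0.0543] 0.631
```

View pics/s_scene_1236.png

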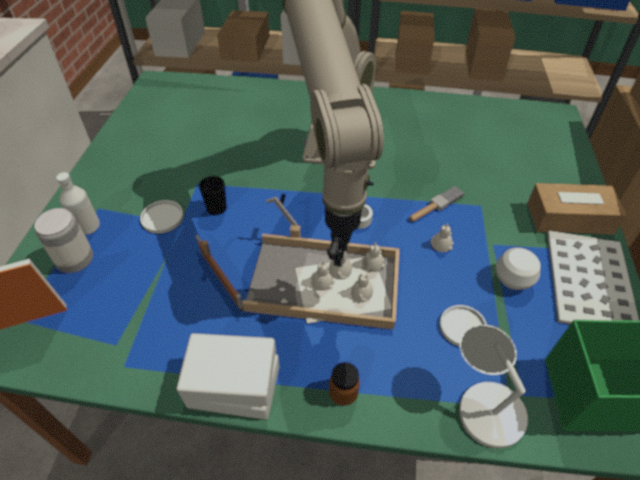

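Request:
arm_command:
  moves:
    - [[0.8, 0, -0.19, -0.72, 0], [0.8, 0, -0.19, -0.72, 0], [0.8, 0, -0.19, -0.72, 0], [0.8, 0, -0.19, -0.72, 0], [0.8, 0, -0.19, -0.72, 0], [0.8, 0, -0.19, -0.72, 0], [0.8, 0, -0.19, -0.72, 0], [0.8, 0, -0.19, -0.72, 0], [0.8, 0, 0, 0, 0], [0.8, 0, 0, 0, 0]]

```text
clock: 13.45
position: [0.635, -0.09, 0.225]
ee_rot: [-0.449, 0.549, 0.448, 0.545]
ft_force: [0.1, 1.0, -1.0]
grip_width: 0.303
```

Request:
arm_command:
  moves:
    - [[0.8, 0.5, 0, 0, 0], [0.8, 0.8, 0, 0, 0], [0.8, 0.9, 0, 0, 0], [0.8, 0.8, 0, 0, 0], [0.8, 0.6, 0, 0, 0], [0.8, 0.4, 0, 0, 0], [0.8, 0.3, 0, 0, 0], [0.8, 0, 0, 0, 0], [0.8, 0, 0, 0, 0]]

```text
clock: 14.2
position: [0.6354, -0.0887, 0.1193]
ee_rot: [-0.451, 0.548, 0.448, 0.544]
ft_force: [-0.6, 1.2, -1.6]
grip_width: 0.302
```

Request:
arm_command:
  moves:
    - [[0.4, 0, 0, 0, 0], [0.4, 0, 0, 0, 0], [0.4, 0, 0, 0, 0], [0.4, -0.5, 0, 0, 0], [0.4, -1, 0, 0, 0], [0.4, -1, 0, 0, 0], [0.4, -1, 0, 0, 0], [0.4, -1, 0, 0, 0], [0.4, -1, 0, 0, 0], [0.4, 0, 0, 0, 7.16], [0.4, 0, 0, 0, 7.16], [0.4, 0, 0, 0, 7.16]]

```text
clock: 15.2
position: [0.6356, -0.0882, 0.2581]
ee_rot: [-0.34, 0.623, 0.335, 0.62]
ft_force: [-1.1, -0.6, -1.1]
grip_width: 0.603
```

Request:
arm_command:
  moves:
    - [[0.4, 0, 0, 0, 7.16], [0.4, 0, 0, 0, 7.16], [0.4, 0, 0, 0, 7.16], [0.4, 0, 0, 0, 7.16], [0.4, 0, 0, 0, 7.16], [0.4, 0, 0, 0, 7.16], [0.4, 0, 0, 0, 7.16], [0.4, 0, 0, 0, 7.16], [0.4, 0, 0, 0, 0], [0.4, 0, 0, 0, 0]]

```text
clock: 16.03
position: [0.6355, -0.0881, 0.2575]
ee_rot: [-0.005, 0.707, -0.001, 0.707]
ft_force: [0.4, 0.2, -0.1]
grip_width: 0.6
```

```bash
python3 s.py; python3 t.py wrist top
```

```text
16.0333 [ 0.6355 -0.0881  0.2575] [[-0.001, -0.006, 1.0], [-0.008, 1.0, 0.006], [-1.0, -0.008, -0.001]] 0.5999627017567793
wrist 0.006 [0.5869 0.0151] [0.5869 0.0151] 0.0
wrist 0.006 [0.5095 0.138 ] [0.5077 0.1389] 0.981
wrist 0.006 [ 0.634  -0.0874] [ 0.6356 -0.088 ] 0.951
wrist 0.006 [0.6028 0.1153] [0.6038 0.118 ] 0.917
top 0.006 [0.5844 0.0136] [0.5879 0.0139] 0.93
top 0.0 [0.4056 0.3288] [0.4085 0.3208] 0.909
top 0.006 [0.6079 0.1176] [0.6066 0.116 ] 0.889
top 0.006 [0.5181 0.1302] [0.5113 0.1358] 0.822
top 0.006 [ 0.6338 -0.1033] [ 0.6353 -0.0892] 0.465
```

Request:
arm_command:
  moves:
    - [[0.4, 0, 0.5, -0.28, 0], [0.4, 0, 0.95, -0.53, 0], [0.4, 0, 0.95, -0.53, 0], [0.4, 0, 0.95, -0.53, 0], [0.4, 0, 0.95, -0.53, 0], [0.4, 0, 0.95, -0.53, 0], [0.4, 0, 0.95, -0.53, 0], [0.4, 0, 0.95, -0.53, 0], [0.4, 0, 0.95, -0.53, 0], [0.4, 0, 0.95, -0.53, 0], [0.4, 0, 0.95, -0.53, 0], [0.4, 0, 0.95, -0.53, 0]]

```text
clock: 17.33
position: [0.4806, 0.1868, 0.2547]
ee_rot: [-0.004, 0.708, -0.002, 0.706]
ft_force: [0.6, 0.1, 0.5]
grip_width: 0.595
```

Request:
arm_command:
  moves:
    - [[0.2, 0, 0.95, -0.53, 0], [0.2, 0, 0.95, -0.53, 0], [0.2, 0, 0.95, -0.53, 0], [0.2, 0, 0.95, -0.53, 0], [0.2, 0, 0.95, -0.53, 0], [0.2, 0, 0.6, -0.3, 0], [0.2, 0, 0, 0, 0], [0.2, 0, 0, 0, 0]]

```text
clock: 18.0
position: [0.407, 0.3197, 0.254]
ee_rot: [-0.004, 0.708, -0.001, 0.706]
ft_force: [0.4, -0.5, 0.5]
grip_width: 0.798
```

```bash
python3 s.py; python3 t.py wrist
```

```text
18.0 [0.407  0.3197 0.254 ] [[-0.002, -0.005, 1.0], [-0.007, 1.0, 0.005], [-1.0, -0.007, -0.002]] 0.7975730736046588
wrist 0.006 [0.5823 0.0206] [0.5863 0.0156] 0.962
wrist 0.006 [0.5056 0.1394] [0.5097 0.1362] 0.872
```

```bash
python3 s.py wrist
```

```text
18.15 [0.4087 0.3179 0.2538] [[-0.002, -0.0, 1.0], [-0.008, 1.0, 0.0], [-1.0, -0.008, -0.002]] 0.8038523425082567
s_wrist_1814.png
```

View pics/s_wrist_1814.png

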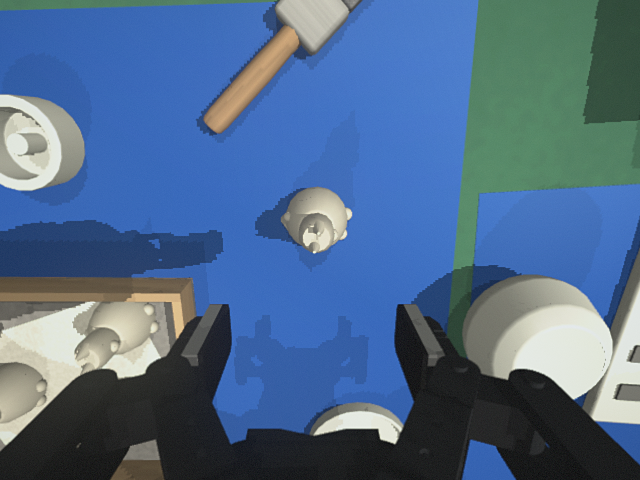

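Request:
arm_command:
  moves:
    - [[0.2, 0.5, 0.07, 0, 0], [0.2, 1, 0, 0, 0], [0.2, 1, 0, 0, 0], [0.2, 1, 0, 0, 0], [0.2, 1, 0, 0, 0], [0.2, 0.8, 0, 0, 0], [0.2, 0.4, 0, 0, 0], [0.2, 0, 0, 0, 0], [0.2, 0, 0, 0, 0]]

```text
clock: 18.95
position: [0.408, 0.3196, 0.1116]
ee_rot: [-0.003, 0.708, -0.002, 0.706]
ft_force: [0.3, 1.7, 1.3]
grip_width: 0.804
```

Request:
arm_command:
  moves:
    - [[0.4, 0, 0, 0, 0], [0.8, 0, 0, 0, 0], [0.8, 0, 0, 0, 0], [0.8, 0, 0, 0, 0], [0.8, 0, 0, 0, 0], [0.8, 0, 0, 0, 0]]

```text
clock: 19.45
position: [0.4085, 0.3197, 0.1124]
ee_rot: [-0.003, 0.707, -0.002, 0.707]
ft_force: [-0.3, -1.8, 7.2]
grip_width: 0.303
```

Request:
arm_command:
  moves:
    - [[0.8, -0.5, 0, 0, 0], [0.8, -1, 0, 0, 0], [0.8, -1, 0, 0, 0], [0.8, -1, 0, 0, 0], [0.8, -1, 0, 0, 0], [0.8, -0.5, -0.5, 0.15, 0], [0.8, 0, -0.92, 0.28, 0], [0.8, 0, -0.92, 0.28, 0], [0.8, 0, -0.92, 0.28, 0], [0.8, 0, -0.92, 0.28, 0], [0.8, 0, -0.92, 0.28, 0], [0.8, 0, -0.92, 0.28, 0]]

```text
clock: 20.45
position: [0.4542, 0.169, 0.2382]
ee_rot: [-0.003, 0.708, -0.002, 0.707]
ft_force: [0.0, 0.3, -1.0]
grip_width: 0.302
```

Request:
arm_command:
  moves:
    - [[0.8, 0, -0.92, 0.28, 0], [0.8, 0, -0.92, 0.28, 0], [0.8, 0, -0.92, 0.28, 0], [0.8, 0, -0.92, 0.28, 0], [0.8, 0, -0.92, 0.28, 0], [0.8, 0, -0.92, 0.28, 0], [0.8, 0, -0.92, 0.28, 0], [0.8, 0, -0.92, 0.28, 0], [0.8, 0, -0.92, 0.28, 0], [0.8, 0, -0.92, 0.28, 0], [0.8, 0, 0, 0, 0]]

```text
clock: 21.37
position: [0.5253, -0.0651, 0.2393]
ee_rot: [-0.001, 0.708, -0.005, 0.706]
ft_force: [-0.3, -0.1, -1.3]
grip_width: 0.306
```

Request:
arm_command:
  moves:
    - [[0.8, 0, 0, 0, -7.16], [0.8, 0, 0, 0, -7.16], [0.8, 0, 0, 0, -7.16], [0.8, 0, 0, 0, -7.16], [0.8, 0, 0, 0, -7.16], [0.8, 0, 0, 0, -7.16], [0.8, 0, 0, 0, -7.16], [0.8, 0, 0, 0, -7.16], [0.8, 0, 0, 0, -7.16], [0.8, 0, 0, 0, -7.16], [0.8, 0, 0, 0, -7.16], [0.8, 0, 0, 0, -7.16]]

```text
clock: 22.37
position: [0.5274, -0.057, 0.2381]
ee_rot: [-0.484, 0.522, 0.478, 0.514]
ft_force: [-0.2, 0.6, -1.9]
grip_width: 0.305
```

```bash
python3 s.py wrist
```

```text
22.3667 [ 0.5274 -0.057   0.2381] [[-0.003, -0.997, 0.075], [-0.014, 0.075, 0.997], [-1.0, 0.002, -0.014]] 0.30537519345979675
s_wrist_2236.png
```

Request:
arm_command:
  moves:
    - [[0.8, 0, -0.17, -0.75, 0], [0.8, 0, -0.17, -0.75, 0], [0.8, 0.5, 0, 0, 0], [0.8, 0.8, 0, 0, 0], [0.8, 0.9, 0, 0, 0], [0.8, 0.8, 0, 0, 0], [0.8, 0.6, 0, 0, 0], [0.8, 0.5, 0, 0, 0], [0.8, 0.3, 0, 0, 0], [0.8, 0, 0, 0, 0], [0.8, 0, 0, 0, 0]]

```text
clock: 23.33
position: [0.5395, -0.088, 0.1205]
ee_rot: [-0.481, 0.529, 0.474, 0.514]
ft_force: [-0.3, -0.6, -1.5]
grip_width: 0.304
```

```bash
python3 s.py wrist
```

```text
23.3333 [ 0.5395 -0.088   0.1205] [[-0.009, -0.996, 0.088], [-0.02, 0.088, 0.996], [-1.0, 0.007, -0.021]] 0.3042178232583488
s_wrist_2333.png
```

Request:
arm_command:
  moves:
    - [[0.8, 0.07, 0, 0, 0], [0.8, 0, 0, 0, 0], [0.4, 0, 0, 0, 0], [0.4, 0, 0, 0, 0], [0.4, 0, 0, 0, 0], [0.4, -0.5, 0, 0, 0], [0.4, -1, 0, 0, 0], [0.4, -1, 0, 0, 0], [0.4, -1, 0, 0, 0], [0.4, -1, 0, 0, 0], [0.4, -1, 0, 0, 0], [0.4, -1, 0, 0, 0]]

```text
clock: 24.38
position: [0.5488, -0.0754, 0.2756]
ee_rot: [-0.477, 0.537, 0.468, 0.514]
ft_force: [-0.4, -0.0, 0.0]
grip_width: 0.603
```

Request:
arm_command:
  moves:
    - [[0, 0, 0, 0, 7.16], [0, 0, 0, 0, 7.16], [0, 0, 0, 0, 7.16], [0, 0, 0, 0, 7.16], [0, 0, 0, 0, 7.16], [0, 0, 0, 0, 7.16], [0, 0, 0, 0, 7.16], [0, 0, 0, 0, 7.16], [0, 0, 0, 0, 7.16], [0, 0, 0, 0, 7.16], [0, 0, 0, 0, 7.16], [0, 0, 0, 0, 7.16]]

```text
clock: 25.38
position: [0.5489, -0.0743, 0.2749]
ee_rot: [0.003, 0.712, -0.024, 0.702]
ft_force: [0.4, 0.0, -0.7]
grip_width: 0.998
```

```bash
python3 s.py wrist top scene; python3 t.py wrist top scene
```

```text
25.3833 [ 0.5489 -0.0743  0.2749] [[-0.015, 0.038, 0.999], [-0.03, 0.999, -0.039], [-0.999, -0.031, -0.014]] 0.9983246727073394
s_wrist_2538.png
s_top_2538.png
s_scene_2538.png
wrist 0.006 [ 0.5418 -0.0869] [ 0.5387 -0.0895] 0.939
wrist 0.006 [0.6032 0.1163] [0.6042 0.1179] 0.918
wrist 0.006 [0.5091 0.1363] [0.5083 0.1381] 0.949
wrist 0.006 [0.5817 0.0155] [0.586  0.0153] 0.929
wrist 0.006 [ 0.6336 -0.0871] [ 0.6353 -0.0882] 0.943
top 0.006 [0.5124 0.1342] [0.5097 0.1354] 0.869
top 0.006 [0.6188 0.1162] [0.6062 0.1146] 0.874
top 0.006 [0.5875 0.0163] [0.5867 0.0129] 0.77
scene 0.006 [0.6095 0.1148] [0.6028 0.1149] 0.953
scene 0.006 [ 0.5424 -0.0898] [ 0.5374 -0.0912] 0.95
scene 0.006 [ 0.6323 -0.0877] [ 0.6349 -0.0905] 0.931
scene 0.006 [0.5984 0.0186] [0.5832 0.0127] 0.922
scene 0.006 [0.5043 0.1383] [0.5077 0.1347] 0.934
scene 0.0 [ 0.3709 -0.3255] [ 0.3709 -0.3255] 0.0
```

Request:
arm_command:
  moves:
    - [[1, 0, -0.9, 0.08, -2.2], [1, 0, -0.9, 0.05, 0], [1, 0, -0.9, 0.05, 0], [1, 0, -0.9, 0.05, 0], [1, 0, -0.9, 0.05, 0], [1, 0, -0.9, 0.05, 0], [1, 0, -0.9, 0.05, 0], [1, 0, -0.9, 0.05, 0], [1, 0, -0.9, 0.05, 0], [1, 0, -0.9, 0.05, 0], [1, 0, -0.9, 0.05, 0], [1, 0, -0.9, 0.05, 0]]

```text
clock: 26.98
position: [0.5652, -0.346, 0.2816]
ee_rot: [-0.013, 0.713, -0.009, 0.701]
ft_force: [-0.5, 1.3, -0.2]
grip_width: 0.001
```

```bash
python3 s.py wrist; python3 - <<'E'
from h import *
for q,z in [('gate_peg',.07),('hook_knob',.12)]:
    look('wrist',q,z); look('top',q,z);look('scene',q,z)
E
```

```text
26.9833 [ 0.5652 -0.346   0.2816] [[-0.016, -0.006, 1.0], [-0.03, 1.0, 0.005], [-0.999, -0.03, -0.016]] 0.0010503255544856063
s_wrist_2698.png
wrist gate_peg 0.56 [405. 234.] [ 0.5644 -0.285   0.07  ]
top gate_peg 0.97 [416. 221.] [ 0.562  -0.2888  0.07  ]
scene gate_peg 0.65 [206. 247.] [ 0.5664 -0.2857  0.07  ]
top hook_knob 0.57 [358. 270.] [ 0.4216 -0.1122  0.12  ]
scene hook_knob 0.77 [283. 199.] [ 0.4178 -0.1138  0.12  ]
```

View pics/s_wrist_2698.png

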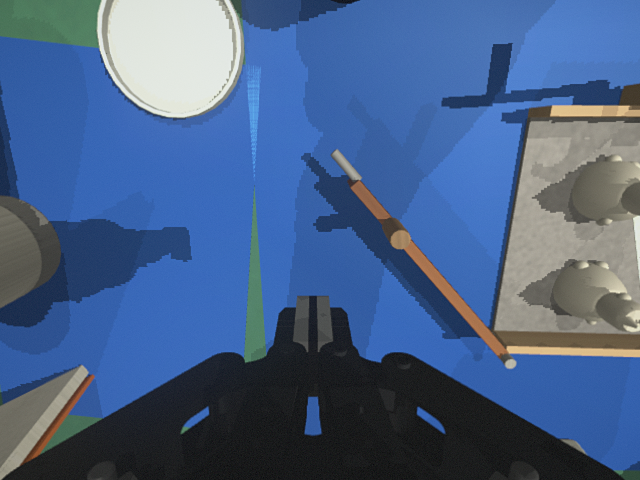

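Request:
arm_command:
  moves:
    - [[1, 0.5, 0, 0, 0], [1, 1, 0, 0, 0], [1, 1, 0, 0, 0], [1, 1, 0, 0, 0], [1, 1, 0, 0, 0], [1, 0.9, 0, 0, 0], [1, 0.6, 0, 0, 0], [1, 0, 0, 0, 0]]

```text
clock: 28.3
position: [0.5612, -0.349, 0.1278]
ee_rot: [-0.012, 0.714, -0.008, 0.7]
ft_force: [-1.3, 0.3, -0.3]
grip_width: 0.001
```

```bash
python3 s.py wrist
```

```text
28.3 [ 0.5612 -0.349   0.1278] [[-0.02, -0.006, 1.0], [-0.028, 1.0, 0.005], [-0.999, -0.028, -0.02]] 0.0005858341754483418
s_wrist_2830.png
```

Request:
arm_command:
  moves:
    - [[1, -0.15, 0.78, 0, 0], [1, -0.03, 0.78, 0, 0], [1, -0.02, 0.32, -0.2, 0], [1, -0.02, 0.32, -0.2, 0], [1, -0.02, 0.32, -0.2, 0], [1, -0.02, 0.32, -0.2, 0], [1, -0.02, 0.4, -0.15, 0], [1, -0.02, 0.4, -0.15, 0], [1, -0.02, 0.4, -0.15, 0], [1, -0.02, 0.4, -0.15, 0], [1, 0, 0, 0, 0]]

```text
clock: 29.27
position: [0.5272, -0.2355, 0.1378]
ee_rot: [-0.013, 0.713, -0.008, 0.701]
ft_force: [0.0, 0.5, -0.2]
grip_width: 0.003
```

```bash
python3 s.py wrist
```

```text
29.2667 [ 0.5272 -0.2355  0.1378] [[-0.016, -0.008, 1.0], [-0.03, 1.0, 0.008], [-0.999, -0.03, -0.016]] 0.002676591353822715
s_wrist_2926.png
```

View pics/s_wrist_2926.png

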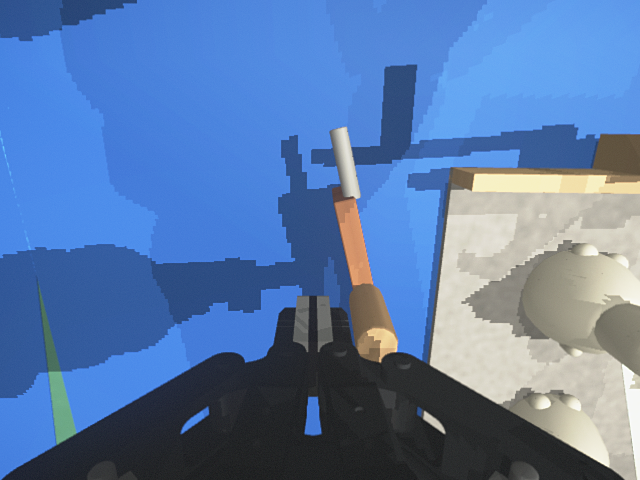

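Request:
arm_command:
  moves:
    - [[1, 0, 0.4, -0.08, 0], [1, 0, 0.4, -0.06, 0], [1, 0, 0.4, -0.05, 0], [1, 0, 0.3, -0.03, 0], [1, 0, 0.2, 0, 0], [1, 0, 0.1, 0, 0], [1, 0, 0, 0, 0], [1, 0, 0, 0, 0]]

```text
clock: 29.98
position: [0.5219, -0.1935, 0.1363]
ee_rot: [-0.013, 0.712, -0.009, 0.702]
ft_force: [-0.1, -0.7, 0.4]
grip_width: -0.002
```

```bash
python3 s.py wrist top
```

```text
29.9833 [ 0.5219 -0.1935  0.1363] [[-0.015, -0.005, 1.0], [-0.031, 1.0, 0.005], [-0.999, -0.03, -0.016]] -0.0022171068358876815
s_wrist_2998.png
s_top_2998.png
```

Push a little farther until the force shows the stop.

Request:
arm_command:
  moves:
    - [[1, 0, 0.1, 0, 0], [1, 0, 0.1, 0, 0], [1, 0, 0.1, 0, 0], [1, 0, 0, 0, 0]]

```text
clock: 30.42
position: [0.5216, -0.191, 0.1362]
ee_rot: [-0.013, 0.712, -0.013, 0.702]
ft_force: [2.8, -16.7, -1.4]
grip_width: 0.002
```

```bash
python3 s.py wrist
```

```text
30.4167 [ 0.5216 -0.191   0.1362] [[-0.015, -0.001, 1.0], [-0.037, 0.999, 0.0], [-0.999, -0.037, -0.015]] 0.002073809569747161
s_wrist_3041.png
```

View pics/s_wrist_2998.png

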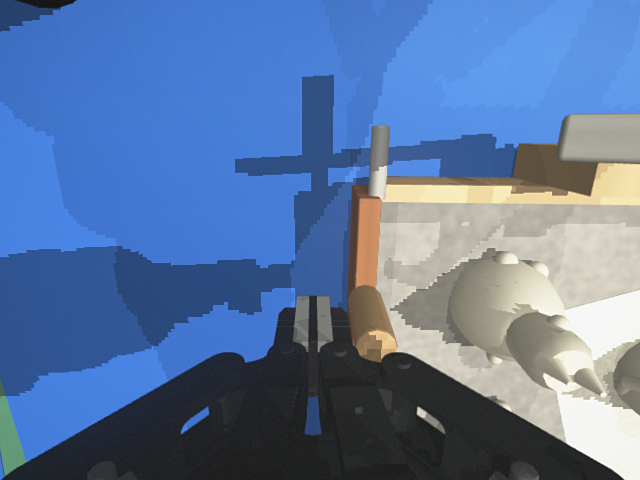

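Request:
arm_command:
  moves:
    - [[1, 0, -0.5, 0, 0], [1, 0, -1, 0, 0], [1, -0.5, 0, 0, 0], [1, -1, 0, 0, 0], [1, -1, 0, 0, 0], [1, -1, 0, 0, 0], [1, -1, 0, 0, 0], [1, -0.5, 0, -0.5, 0], [1, 0, 0, -0.8, 0], [1, 0, 0, -0.8, 0], [1, 0, 0, -0.8, 0], [1, 0, 0, -0.8, 0]]

```text
clock: 31.47
position: [0.4306, -0.2198, 0.2634]
ee_rot: [-0.012, 0.713, -0.009, 0.701]
ft_force: [-0.3, -0.9, 0.7]
grip_width: 0.005
```

```bash
python3 s.py wrist scene; python3 - <<'E'
from h import *
look('wrist','hook_knob',.123,'k.png'); look('wrist','gate_peg',.07);look('wrist','gate_hinge',.07);look('scene','gate_peg',.07); look('scene','hook_knob',.123);look('top','hook_knob',.123);look('top','gate_peg',.07)
p=np.load('tray.npy'); print(p)
E
python3 t.py wrist scene
```

```text
31.4667 [ 0.4306 -0.2198  0.2634] [[-0.016, -0.006, 1.0], [-0.03, 1.0, 0.005], [-0.999, -0.03, -0.016]] 0.005188615827355623
s_wrist_3146.png
s_scene_3146.png
wrist hook_knob 0.75 [497. 255.] [ 0.4217 -0.1159  0.123 ]
wrist gate_peg 0.84 [379. 343.] [ 0.5189 -0.172   0.07  ]
wrist gate_peg 0.42 [496. 251.] [ 0.4387 -0.0901  0.07  ]
wrist gate_hinge 0.5 [551. 367.] [ 0.5381 -0.031   0.07  ]
scene gate_peg 0.82 [254. 239.] [ 0.521  -0.1731  0.07  ]
scene gate_peg 0.17 [281. 202.] [ 0.3781 -0.1298  0.07  ]
scene hook_knob 0.75 [282. 201.] [ 0.4273 -0.1134  0.123 ]
top hook_knob 0.6 [345. 200.] [ 0.6183 -0.083   0.123 ]
top hook_knob 0.58 [358. 269.] [ 0.4264 -0.1123  0.123 ]
top gate_peg 0.81 [374. 238.] [ 0.5171 -0.1649  0.07  ]
[ 0.58094262  0.01599851 -0.00416525]
wrist 0.006 [0.5834 0.013 ] [0.5856 0.0153] 0.939
wrist 0.006 [ 0.6304 -0.0889] [ 0.6628 -0.1121] 0.079
wrist 0.006 [ 0.5369 -0.089 ] [ 0.5394 -0.0892] 0.915
scene 0.006 [0.6018 0.1144] [0.5996 0.1144] 0.915
scene 0.006 [0.5177 0.1345] [0.5057 0.1347] 0.923
scene 0.006 [ 0.5406 -0.0963] [ 0.5376 -0.0915] 0.941
scene 0.006 [0.5966 0.0143] [0.5831 0.013 ] 0.917
scene 0.006 [ 0.6371 -0.0868] [ 0.6341 -0.09  ] 0.946
```

View pics/k.png

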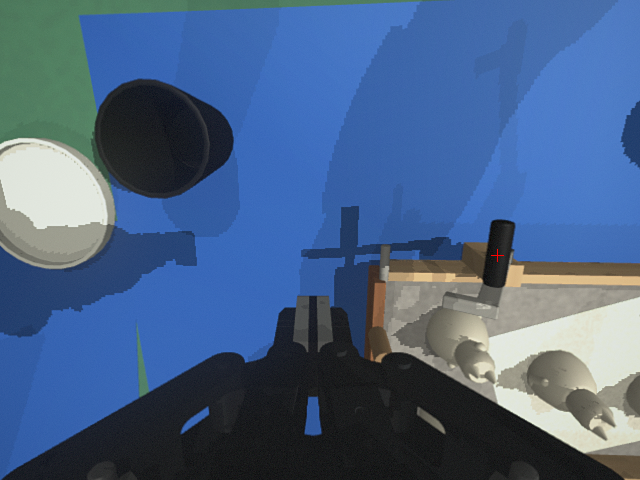

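Request:
arm_command:
  moves:
    - [[1, 0, 0.9, -0.09, 0], [1, 0, 0.9, -0.09, 0], [1, 0, 0.9, -0.09, 0], [1, 0, 0.9, -0.09, 0], [1, 0, 0.85, -0.09, 0], [1, 0.4, 0, 0, 0], [1, 0.8, 0, 0, 0], [1, 0.5, 0, 0, 0], [1, 0.3, 0, 0, 0], [1, 0, 0, 0, 0], [1, 0, 0, 0, 0]]

```text
clock: 33.48
position: [0.4189, -0.11, 0.2107]
ee_rot: [-0.012, 0.713, -0.008, 0.702]
ft_force: [-0.3, -0.1, 0.1]
grip_width: -0.001
```

```bash
python3 s.py wrist
```

```text
33.4833 [ 0.4189 -0.11    0.2107] [[-0.015, -0.006, 1.0], [-0.029, 1.0, 0.006], [-0.999, -0.029, -0.016]] -0.0008734589938951434
s_wrist_3348.png
```

```bash
cp $(ls -t pics/s_wrist*|head -1) pics/last1.png
```

```text
(no output)
```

View pics/last1.png

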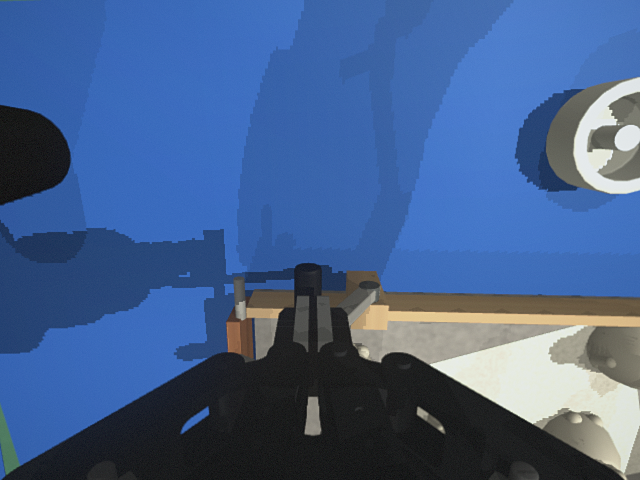

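Request:
arm_command:
  moves:
    - [[1, 0.35, -0.15, 0, 0], [1, 0.35, -0.17, 0, 0], [1, 0.37, -0.34, 0, 0], [1, 0.37, -0.34, 0, 0], [1, 0.43, -0.22, 0, 0], [1, 0.43, -0.22, 0, 0], [1, 0.3, -0.05, 0, 0], [1, 0.3, -0.04, 0, 0], [1, 0.3, -0.03, 0, 0], [1, 0, 0, 0, 0]]

```text
clock: 34.37
position: [0.418, -0.1518, 0.1313]
ee_rot: [-0.013, 0.712, -0.009, 0.702]
ft_force: [0.1, -0.4, 0.5]
grip_width: -0.001
```

```bash
python3 s.py wrist; cp $(ls -t pics/s_wrist*|head -1) pics/last2.png
```

```text
34.3667 [ 0.418  -0.1518  0.1313] [[-0.015, -0.006, 1.0], [-0.03, 1.0, 0.005], [-0.999, -0.03, -0.015]] -0.0014654974698480269
s_wrist_3436.png
```

View pics/last2.png

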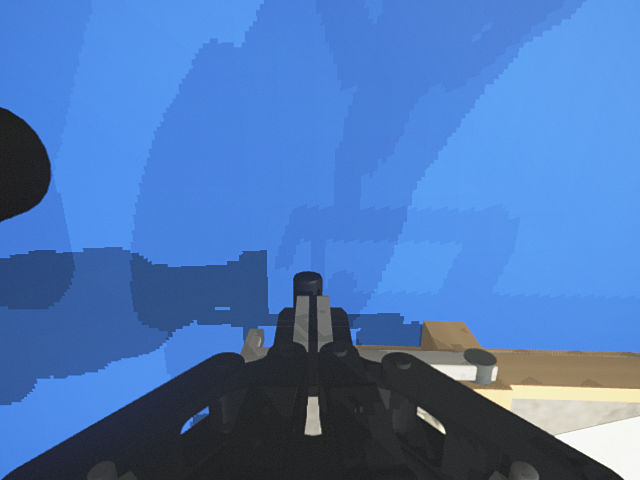

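Nearly down, no stop force yet. Press farther gently.

Request:
arm_command:
  moves:
    - [[1, 0.08, 0, 0, 0], [1, 0.08, 0, 0, 0], [1, 0, 0, 0, 0]]

```text
clock: 34.67
position: [0.4185, -0.1516, 0.1298]
ee_rot: [-0.013, 0.713, -0.009, 0.701]
ft_force: [-12.8, 2.9, 38.3]
grip_width: 0.002
```

Request:
arm_command:
  moves:
    - [[1, 0.06, 0, 0, 0], [1, 0.06, 0, 0, 0], [1, 0, 0, 0, 0]]

```text
clock: 34.92
position: [0.4189, -0.1518, 0.1287]
ee_rot: [-0.014, 0.713, -0.01, 0.701]
ft_force: [-26.0, 6.8, 74.7]
grip_width: -0.002
```

Request:
arm_command:
  moves:
    - [[1, -0.3, 0, 0, 0], [1, -0.8, 0, 0, 0], [1, -1, 0, 0, 0], [1, -1, 0, 0, 0], [1, -1, 0, 0, 0], [1, -1, 0, 0, 0], [1, -1, -0.8, 0, 0], [1, 0, -1, 0, 0], [1, 0, -1, 0, 0], [1, 0, 0, 0, 0], [1, 0, 0, 0, 0]]

```text
clock: 35.83
position: [0.4201, -0.218, 0.2791]
ee_rot: [-0.012, 0.712, -0.009, 0.702]
ft_force: [0.3, 0.3, -0.9]
grip_width: -0.001
```

```bash
python3 s.py wrist top scene; python3 - <<'E'
from h import *
look('wrist','hook_knob',.052,'k2.png'); look('wrist','gate_peg',.07);look('scene','gate_peg',.07); look('scene','hook_knob',.052);look('top','hook_knob',.052);look('top','gate_peg',.07)
E
python3 t.py wrist top scene
```

```text
35.8333 [ 0.4201 -0.218   0.2791] [[-0.015, -0.004, 1.0], [-0.029, 1.0, 0.003], [-0.999, -0.029, -0.016]] -0.0009745762639147637
s_wrist_3583.png
s_top_3583.png
s_scene_3583.png
wrist hook_knob 0.69 [392. 231.] [ 0.4224 -0.1562  0.052 ]
wrist gate_peg 0.88 [372. 345.] [ 0.5196 -0.1708  0.07  ]
scene gate_peg 0.92 [251. 238.] [ 0.5186 -0.1807  0.07  ]
scene gate_peg 0.51 [285. 266.] [ 0.5974 -0.0775  0.07  ]
scene hook_knob 0.63 [267. 220.] [ 0.4329 -0.1592  0.052 ]
top hook_knob 0.68 [368. 271.] [ 0.4226 -0.1469  0.052 ]
top gate_peg 0.76 [378. 238.] [ 0.5151 -0.1758  0.07  ]
wrist 0.006 [ 0.5372 -0.0885] [ 0.5386 -0.0895] 0.936
wrist 0.006 [0.5818 0.0168] [0.5853 0.0149] 0.942
top 0.006 [ 0.6461 -0.0952] [ 0.636  -0.0906] 0.79
top 0.006 [0.5828 0.0107] [0.5874 0.0131] 0.935
top 0.006 [0.6117 0.1235] [0.6062 0.1163] 0.909
top 0.006 [0.5151 0.1335] [0.5095 0.1353] 0.783
top 0.006 [ 0.5406 -0.0935] [ 0.5417 -0.0914] 0.859
scene 0.006 [0.5935 0.0182] [0.5821 0.0131] 0.912
scene 0.006 [ 0.5405 -0.0955] [ 0.5376 -0.0915] 0.899
scene 0.006 [0.5113 0.139 ] [0.505 0.136] 0.93
scene 0.006 [0.6008 0.1173] [0.6004 0.1148] 0.887
scene 0.006 [ 0.6354 -0.0897] [ 0.6337 -0.092 ] 0.864
```

View pics/k2.png

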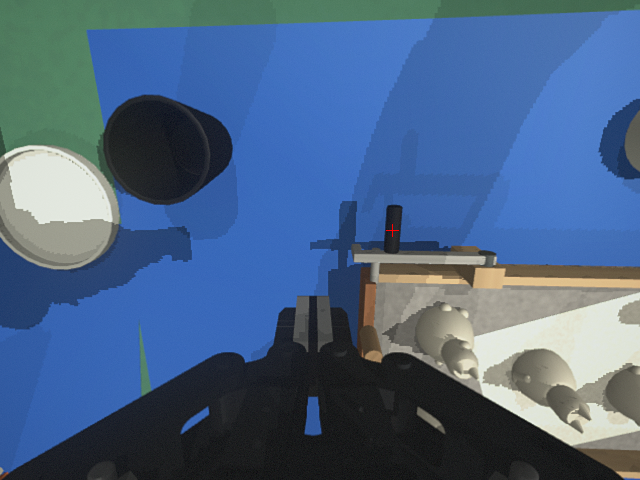

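View pics/s_scene_3583.png

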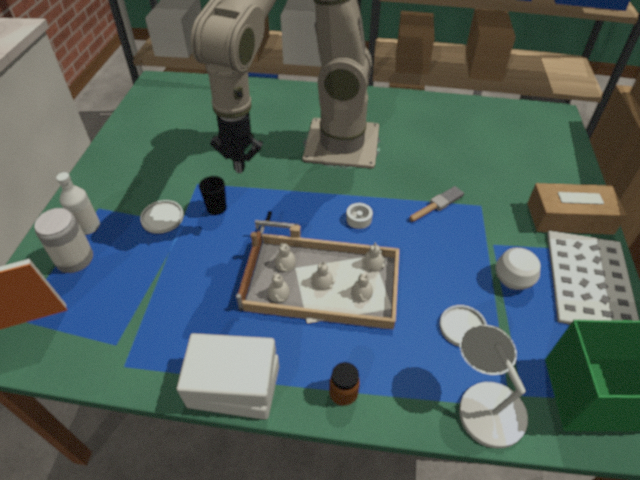

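The picture shows five upright cats spread over the tray. The gate is shut across the left end (about 250,270), the hook lies level at (275,225), and the bystanders look undisturbed.

```bash
python3 -c "
from workcell import manip
print(manip.hand_in())"
```

```text
the job is handed in; nothing more can be done
None
```

I handed the job in at about 36 s. All five castings stand on the tray floor, the gate is shut, and the hook is down over the pin. The hand-in reports no verdict.

- **Castings:** three were in the cluster and two on the bench. I carried the two bench cats and one cluster cat to new spots and left the other two cluster cats where they stood. The last fits from all three cameras show all five upright, at least about 95 mm apart centre to centre. There are two cats in the left end third and two in the right. No knock showed up in the fits.
- **Gate:** I pushed the peg until it hit the stop, with the force rising to 17 N. The wrist, scene and top views put the peg at its shut position within 2–7 mm.
- **Hook:** I pressed the knob down to its stop. The last steps were harder than needed: the wrist force reached about 75 N on the fingertips before I backed off, against a limit of 120 N. The last picture shows the hook level on the pin.
- **Checks that missed or disagreed:** the networks missed some cats in single pictures. One top-view reading placed the knob about 10 mm from the wrist and scene readings.
- **Bystanders and robot:** the bystanders look unmoved in the last scene picture, though I did not measure them. The robot ended clear of everything.

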